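# Switch off the creasing machine and fish the collar out of its blade well

## Robot

A 7-joint arm with a two-finger parallel gripper is mounted at the origin on the work surface. World frame = base frame: x ahead of the robot, y to its left, z up, the work surface at z = 0. Lengths are in m, angles in rad, forces in N, time in s.
With the tool pointing down it reaches from about 0.425 to 0.8 m from the base axis. Payload 8.3 kg.
Tool frame: the origin (TCP) lies between the finger pads; the fingertips stand 25 mm ahead of it and the grasp point (between the pads) lies 6 mm ahead of it; z points along the fingers, y is the direction in which the jaws open and shut (so a half turn about z gives the same grasp; the last joint's range is limited). The gripper opens to 85 mm and grips with 20 to 120 N. Pads are 22 mm wide; open, the fingers measure 114 mm over their backs; the gripper's body (76 mm by 85 mm) begins 54 mm behind the grasp point. The pads swing forward as they close: fully open they stand 13 mm farther back than shut.
Start: joints at [-1.276, 0.383, 0.016, 1.37, -0.006, 1.388, -0.046], TCP at [0.219, 0.585, 0.256] pointing down, gripper open.
Joint ranges: [-2.95, 2.95], [-0.25, 2.06], [-1.52, 1.56], [0.18, 2.33], [-1.44, 4.58], [0.02, 2.06], [-3.01, 3.01]. Speed limits (rad/s): [2.39, 2.39, 3.01, 3.01, 3.14, 3.14, 3.14].

## Interface

Orientations are given as [roll, pitch, yaw] about the fixed x, y, z axes, in that order (R = Rz(yaw) Ry(pitch) Rx(roll)).
In Python, from workcell import r, optics, job gives the robot as it stands. The module is installed in compiled form; this text tells all that it offers.
- The arm moves only by the shell command python3 -m inch 'ROWS' [OPENING] [FORCE]. ROWS is JSON, a list of rows, each a list of 6 numbers: the shift along the tool's x, y, z in units of 60 mm (1.0 is 60 mm), then the turn, a rotation vector about the tool's x, y, z in rad. A call has 1 to 12 rows; each row shifts and turns the commanded pose from where the row before left it, along the tool's axes as they then stand; what a row does not reach is not made up. A row lasts 1/8 s, in which the tool goes at most 62.5 mm and 10.7 degrees, less where a joint would pass 70% of its speed; a pose out of reach is approached as far as the arm can. A call is refused whole if a number of a shift passes 1 or a number of a turn 0.188, either way. A call with a gripper value outside its range is refused whole. OPENING is the closure, from -1 (fully open) to 1 (shut), set as the call begins (- or left out, the last holds). The fingers move at their own pace and stop on an object; FORCE is the grip in N (left out, the last holds). Time passes only in rows, so rows that do not move let the fingers close. It gives the time, the measured TCP pose, the force and the opening at its end, in the units of the state.
- r.observe(): the state, without advancing time (a new reading comes with each control period).
- optics.get_image(name): name is "side" or "top" or "wrist"; returns a dict with "image" (480x640x3 uint8, red, green, blue), "fx", "fy", "cx", "cy" (pixels), "dist_coeffs" ([k1, k2, p1, p2, k3] as OpenCV has them; the pictures are not rectified), "cam_to_world" (4x4, takes a point from camera to world coordinates). Camera axes: x right, y up, looking along -z (the intrinsics and any distortion apply to the point x, -y, -z); pixel columns grow to the right and rows downward; lengths in m; the calibration is good to about 2 mm. A picture is of the moment at which its call begins. There is no depth.
- job.job_done(): hands the job in, once; it reports no verdict.
The state is a dict: "time_s": time; "q": joint angles; "dq": joint speeds; "joint_torque": joint torques, N m; "tcp_pos": TCP position; "tcp_rot": TCP orientation; "force": force on the tool from outside, world axes, zero at the start; "moment": the same for the moment, N m; "gripper_width": opening from 0.0 (shut) to 1.0 (fully open).
Only numpy, scipy, OpenCV 4.12 (cv2) and the standard library are available. Lean on these libraries where they do the work, as an engineer would, in place of code of your own. Each camera call takes 0.05 s, during which the arm holds its last target. There are 200 camera calls.

## Task

Switch the creasing machine off by nudging its flush slide switch all the way across to the end nearer the blade well. Then use the sprung tongs to lift the loose steel collar out of the deep well, without touching it with the gripper itself, and set it down in the parts tray, not dropping it from a height. Finally stand the tongs back in their wooden stand, and do not shove the gauge block on the machine, the glue bottle or the cup.

Things in the scene. Friction and masses are not known exactly. Their poses are not given: they have to be found in the camera images.
- machine: Grey low creasing machine, fixed, 220 (x) x 250 (y) x 70 mm high. Origin on the table; flat deck x -100 to 120, y -125 to 125, 70 mm up. Rubber roller along y at x 90 mm, up to 45 mm above the deck; black dial 14 mm high at (30, -95) mm; 4 mm high paper stop at x 45 mm. z up; yaw within 0.3 rad of the world's.
- well_mouth (a point): Centre of the rectangular mouth of the blade well in the deck, 70 mm above the table, at (-35, 60) mm in the machine frame. The well is 24 mm (machine x) by 36 mm (machine y), straight-walled, 50 mm deep, floor flat. Axes are the machine's.
- switch_mid (a point): Deck-level point at the middle of the slide switch's travel, at (-35, -55) mm in the machine frame, axes the machine's. The switch slides along y; off is towards +y, towards the well.
- switch_ridge (a point): Middle of the top of the switch's ridge; moves with it. The switch is a grey plate 16 x 26 mm, flush (0.8 mm above the deck), with one ridge across its middle: 16 mm long (machine x), 4 mm thick (machine y, the sliding direction), its top 6 mm above the deck. On: 6 mm to the -y side of switch_mid.
- power_switch (a joint): Travel of the slide switch along machine +y: 0 = on (the start), 0.012 m = off. A sprung detent resists with about 4.5 N at first, less and less up to the middle (6 mm), then throws the switch on to the far end; let go before the middle and it springs back.
- collar: Loose plain steel collar, upright cylinder 12 mm in diameter, 18 mm high, 20 g, standing on the floor of the well within 3 mm of its centre. Origin: centre of its underside; z along its axis.
- tongs: Loose steel spring tongs, 110 g, 110 mm tall, standing tips down in the stand. Origin: midway between the lower ends of the tips; z up, y the line along which the jaws close. Two flat upright grip faces, z 68 to 110 mm, 14 mm wide (x), 44 mm apart over their outsides at rest; between their tops a dark guide block 16 x 18 mm, z 92 to 108 mm.
- stand: Fixed wooden stand for the tongs, 60 (x) x 80 (y) x 45 mm high, origin centre of underside. In its top a slot 22 mm (x) by 40 mm (y), 40 mm deep (floor 5 mm above the table). The tongs stand in it with their y along the stand's y (either way round), tips on the slot floor.
- tray: Fixed open grey plastic parts tray, 130 (x) x 100 (y) x 25 mm high, walls and floor about 4 mm thick. Origin: centre of underside. A flat washer (26 mm) lies in its corner at about (+40, -30) mm.
- gauge: Bystander: steel gauge block 22 x 40 x 14 mm lying on the machine's deck near the middle. Leave it.
- glue: Bystander: white glue bottle, 56 mm in diameter, 130 mm high, standing on the table beyond the machine's left rear. Origin at its foot.
- mug: Bystander: white cup, 72 mm in diameter, 85 mm high, standing on the table beyond the machine's right rear. Origin at its foot.
- jaw_l (a joint): How far each jaw of the tongs is squeezed in: 0 at rest (open), 0.008 m shut; both move equally and stay parallel. Legs below z 65 mm: 12 mm wide (x), 4 mm thick, inner gap 20 mm, 28 mm over all at rest. Tip gap = width over the grip faces less 24 mm: a 12 mm part is gripped at 36 mm. Spring 4 N at rest, 8 N shut; held at 41 mm wide the tongs stay in the gripper, open.
Mind the look-alikes: they are no part of the job. Several things have the shape of the tray; the one meant has the colours described above.

How it is judged:
By the outcome, as a careful person would: the job done as asked, in the order asked, and still so for the second after the job is handed in, with the robot touching nothing.
It also fails if it takes over 67 s, if anything falls off the work surface, if the arm or the gripper's body presses on something with over 40 N, if the wrist force passes 120 N, or if a joint passes its speed limit or range.

## Working session

There is one attempt and no reset: what is moved stays moved. The work goes in short steps, Python scripts to look and compute and a shell command to move; the robot and the scene stay as the last step left them, time stands still between calls to the robot, and variables do not carry over. Pictures are saved under pics/ and viewed, about 8 in all and at most 12, crops included, and the job is handed in when it is done.

```bash
mkdir -p pics; cat > h.py <<'E'
import numpy as np, cv2
from workcell import r, optics, job
from scipy.spatial.transform import Rotation as R
def grab(n,f=None):
    d=optics.get_image(n)
    if f: cv2.imwrite('pics/'+f,d['image'][:,:,::-1])
    np.save('/tmp/'+n+'.npy',d,allow_pickle=True); return d
def load(n): return np.load('/tmp/'+n+'.npy',allow_pickle=True).item()
def K(d): return np.array([[d['fx'],0,d['cx']],[0,d['fy'],d['cy']],[0,0,1.]])
def ray(d,uv):
    p=cv2.undistortPoints(np.array(uv,float).reshape(-1,1,2),K(d),np.array(d['dist_coeffs'],float)).reshape(-1,2)
    T=np.array(d['cam_to_world']); v=np.c_[p[:,0],-p[:,1],-np.ones(len(p))]
    return T[:3,3],v@T[:3,:3].T
def onz(d,uv,z):
    o,v=ray(d,uv); return o+v*((z-o[2])/v[:,2])[:,None]
def proj(d,P):
    T=np.array(d['cam_to_world']); c=(np.atleast_2d(P)-T[:3,3])@T[:3,:3]
    c=c*[1,-1,-1]
    return cv2.projectPoints(c,np.zeros(3),np.zeros(3),K(d),np.array(d['dist_coeffs'],float))[0].reshape(-1,2)
E
python3 - <<'E'
from h import *
s=r.observe();print({k:np.round(v,3) for k,v in s.items()})
for n in ['side','top','wrist']:
    d=grab(n,n+'0.png');print(n,np.round(d['cam_to_world'],3).tolist(),d['fx'],d['dist_coeffs'])
a=load('top')['image'];b=load('side')['image']
E
```

```text
{'time_s': np.float64(0.0), 'q': array([-1.276,  0.384,  0.016,  1.371, -0.006,  1.388, -0.046]), 'dq': array([ 0.002, -0.   ,  0.002,  0.001,  0.002, -0.   , -0.002]), 'joint_torque': array([-0.0000e+00, -6.2757e+01,  8.4400e-01, -3.7183e+01,  1.6000e-02,
        1.4000e-02, -0.0000e+00]), 'tcp_pos': array([0.219, 0.585, 0.255]), 'tcp_rot': array([-3.14 ,  0.   ,  2.784]), 'force': array([ 0.197, -0.131, -0.029]), 'moment': array([0.037, 0.017, 0.021]), 'gripper_width': np.float64(0.999)}
side [[0.946, 0.218, -0.24, 0.304], [-0.324, 0.665, -0.673, -0.579], [0.013, 0.714, 0.7, 0.69], [0.0, 0.0, 0.0, 1.0]] 499.2110789263765 [0.04435065 0.         0.         0.         0.        ]
top [[0.005, 0.983, -0.182, 0.317], [-1.0, 0.009, 0.023, 0.017], [0.025, 0.182, 0.983, 1.154], [0.0, 0.0, 0.0, 1.0]] 519.4463260687354 [-0.0419772  0.         0.         0.         0.       ]
wrist [[0.35, -0.896, -0.272, 0.149], [0.937, 0.335, 0.104, 0.611], [-0.002, -0.291, 0.957, 0.373], [0.0, 0.0, 0.0, 1.0]] 417.4768765012748 [0.02742222 0.         0.         0.         0.        ]
```

View pics/top0.png

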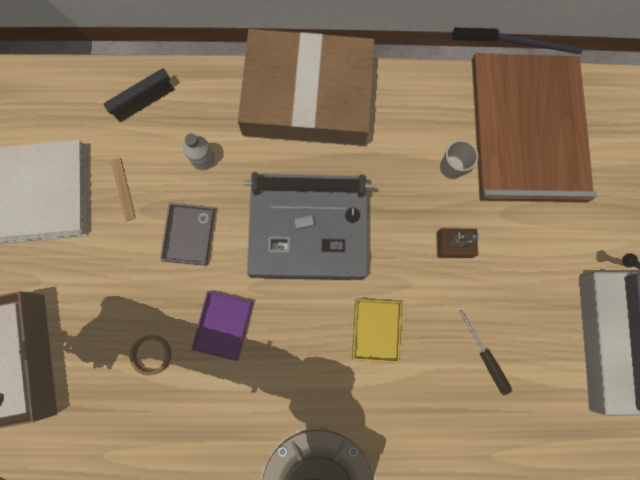

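View pics/side0.png

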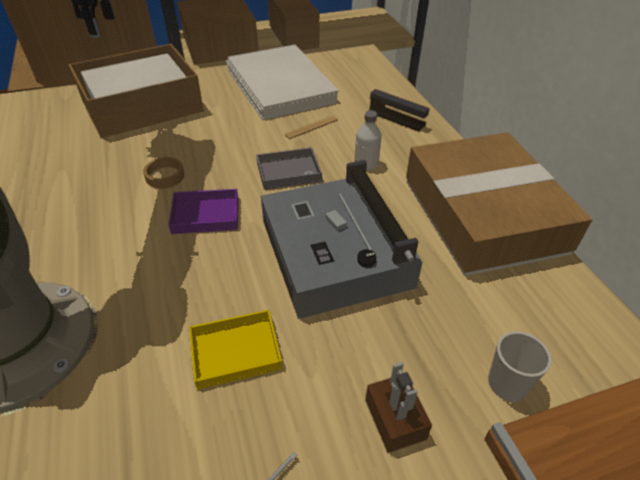

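The top view shows the machine (deck cols 248–368, rows 187–277), the well at (279,244), the switch at (334,245), the stand at (458,243) and the grey tray at (189,234). The side view agrees. I'll zoom in to get pixels.

```bash
python3 - <<'E'
from h import *
a=load('top')['image'][:,:,::-1].copy();b=load('side')['image'][:,:,::-1].copy()
def up(i,x0,x1,y0,y1,k): return cv2.resize(i[y0:y1,x0:x1],None,fx=k,fy=k,interpolation=cv2.INTER_CUBIC)
c=np.zeros((600,800,3),np.uint8)
m=up(a,240,380,170,285,4); c[:460,:560]=m
s=up(a,430,488,220,265,4); c[:180,560:792]=s
t=up(a,155,220,198,270,3); c[190:190+216,560:755]=t
s2=up(b,360,440,358,450,2);c[410:594,560:720]=s2
cv2.imwrite('pics/z.png',c)
E
```

```text
(no output)
```

View pics/z.png

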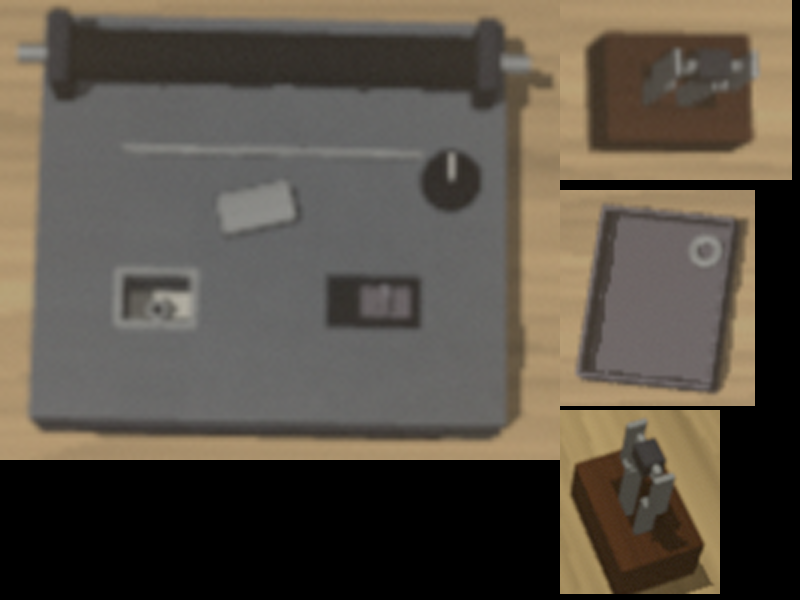

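The crop shows the well rim centred at crop (156,298), i.e. pixel (279,244.5), and the switch recess at (333,245) with its plate to the right, which is the "on" end. The tongs stand in the stand slot, and the tray has the washer at top right.

```bash
python3 - <<'E'
from h import *
d=load('top')
m=lambda P:[[240+x/4,170+y/4] for x,y in P]
print('well,switch',w:=onz(d,m([(156,298),(373,301)]),.07).round(4)); v=w[0]-w[1]; print('yaw',np.arctan2(-v[0],v[1]),np.linalg.norm(v))
c=onz(d,m([(32,415),(505,427)]),.07);v=c[0]-c[1];print(c,'yaw',np.arctan2(-v[0],v[1]))
s=onz(d,[[430+(x-560)/4,220+y/4] for x,y in [(607,35),(750,38),(748,141),(605,140)]],.045);print('stand',s.mean(0),np.linalg.norm(s-np.roll(s,1,0),axis=1),np.arctan2(*( (s[0]-s[3])[[1,0]])))
t=onz(d,[[155+(x-560)/3,198+(y-190)/3] for x,y in [(603,206),(747,220),(716,391),(578,376)]],.025);print('tray',t.mean(0),np.linalg.norm(t-np.roll(t,1,0),axis=1),np.arctan2(*( (t[0]-t[3])[[1,0]])))
ob=r.observe();T=np.eye(4);T[:3,:3]=R.from_euler('xyz',ob['tcp_rot']).as_matrix();T[:3,3]=ob['tcp_pos']
C=load('wrist')['cam_to_world'];print((np.linalg.inv(T)@C).round(3));print(T[:3,:3].round(2))
E
```

```text
well,switch [[ 0.5004  0.0856  0.07  ]
 [ 0.4998 -0.0291  0.07  ]]
yaw -0.0052309897762784895 0.11470156930051131
[[ 0.43782185  0.14909992  0.07      ]
 [ 0.43344273 -0.09845409  0.07      ]] yaw -0.017687716108437546
stand [ 0.51355288 -0.30639687  0.045     ] [0.05833731 0.07952964 0.05744709 0.07882296] -0.055263189233012655
tray [0.53009029 0.28803997 0.025     ] [0.1279591  0.10783509 0.12906095 0.10145765] -0.08369337239117976
[[-0.     0.957  0.291  0.075]
 [ 1.    -0.     0.     0.   ]
 [ 0.     0.291 -0.957 -0.118]
 [ 0.     0.     0.     1.   ]]
[[-0.94  0.35 -0.  ]
 [ 0.35  0.94 -0.  ]
 [-0.   -0.   -1.  ]]
```

```bash
python3 -m inch '[[0,0,0,0,0,-0.178],[0,0,0,0,0,-0.178],[-0.8,-0.6,0,0,0,0],[-0.8,-0.6,0,0,0,0],[-0.8,-0.6,0,0,0,0],[-0.8,-0.6,0,0,0,0],[-0.8,-0.6,0,0,0,0],[0,-1,0,0,0,0],[0,-1,0,0,0,0],[0,-1,0,0,0,0],[0,-1,0,0,0,0],[0,-1,0,0,0,0]]' 1 20; python3 -m inch '[[0,-1,0.3,0,0,0],[0,-0.9,0.4,0,0,0],[0,0,0,0,0,0]]'
```

```text
time_s: 1.65
tcp_pos: [0.4576, 0.103, 0.2562]
tcp_rot: [3.141, -0.0, 3.14]
force: [0.6, -0.2, -0.1]
gripper_width: 0.002
time_s: 2.02
tcp_pos: [0.4562, -0.0136, 0.2128]
tcp_rot: [-3.14, -0.003, 3.132]
force: [0.0, -0.2, 0.6]
gripper_width: -0.002
```

```bash
python3 - <<'E'
from h import *
d=grab('wrist','w1.png');print(r.observe()['tcp_pos'],r.observe()['tcp_rot'])
M=np.array([0.535,0.0267,0]);Rm=R.from_euler('z',-0.012).as_matrix()
for p in [(-.035,.06,.07),(-.035,-.055,.07),(-.035,-.061,.076)]: print(M+Rm@p, proj(d,M+Rm@p))
E
```

```text
[ 0.45700438 -0.01075525  0.21361562] [-3.14138950e+00 -1.77506194e-03  3.13539251e+00]
[0.5007225  0.08711567 0.07      ] [[471.59643583 298.61904809]]
[ 0.49934254 -0.02787605  0.07      ] [[301.68374797 298.0109172 ]]
[ 0.49927054 -0.03387562  0.076     ] [[292.2267327  301.73034375]]
```

View pics/w1.png

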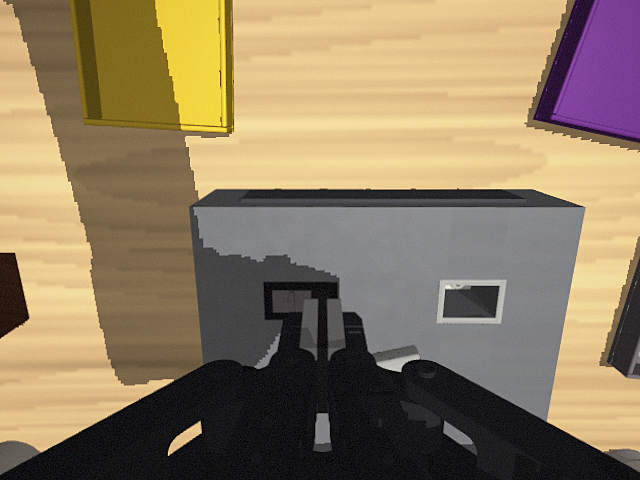

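The wrist view shows the well rim centred at (472,301) and the switch recess at (301,299), both within 2 mm of prediction. Next I put the shut fingers down on the −y side of the ridge.

```bash
python3 -m inch '[[-0.36,-0.41,0,0,0,0],[-0.36,-0.41,0,0,0,0],[0,0,0.8,0,0,0],[0,0,0.7,0,0,0],[0,0,0,0,0,0],[0,0,0,0,0,0]]'
```

```text
time_s: 2.82
tcp_pos: [0.502, -0.0573, 0.1259]
tcp_rot: [3.141, 0.002, 3.141]
force: [0.7, 0.3, -0.7]
gripper_width: 0.002
```

```bash
python3 -m inch '[[0,0,0.25,0,0,0],[0,0,0.21,0,0,0],[0,0,0,0,0,0]]'; python3 -m inch '[[0,0.08,0,0,0,0],[0,0.08,0,0,0,0],[0,0,0,0,0,0]]'; python3 -m inch '[[0,0.04,0,0,0,0],[0,0.04,0,0,0,0],[0,0,0,0,0,0]]'
```

```text
time_s: 3.2
tcp_pos: [0.5005, -0.0581, 0.096]
tcp_rot: [-3.141, -0.001, 3.14]
force: [-0.3, 0.5, 0.7]
gripper_width: -0.002
time_s: 3.58
tcp_pos: [0.501, -0.0478, 0.0969]
tcp_rot: [3.141, 0.0, 3.141]
force: [-1.2, -0.3, -0.5]
gripper_width: 0.003
time_s: 3.95
tcp_pos: [0.5009, -0.0437, 0.0968]
tcp_rot: [-3.141, 0.0, 3.14]
force: [-0.8, -0.8, -0.7]
gripper_width: -0.001
```

```bash
python3 -m inch '[[0,0.04,0,0,0,0],[0,0.04,0,0,0,0],[0,0,0,0,0,0]]'
```

```text
time_s: 4.32
tcp_pos: [0.501, -0.0385, 0.0967]
tcp_rot: [3.141, -0.0, 3.14]
force: [-0.3, -1.5, -0.4]
gripper_width: 0.002
```

```bash
python3 -m inch '[[0,0.04,0,0,0,0],[0,0,0,0,0,0]]'; python3 -m inch '[[0,0.04,0,0,0,0],[0,0,0,0,0,0]]'; python3 - <<'E'
from h import *
a=load('side')['image'][230:280,290:360,::-1]
b=grab('side')['image'][200:290,270:370,::-1]
c=np.zeros((540,1020,3),np.uint8)
c=np.hstack([cv2.resize(b,None,fx=5,fy=5),cv2.resize(np.pad(a,((0,40),(0,0),(0,0))),None,fx=4,fy=5)])
cv2.imwrite('pics/sw.png',c[:,:800])
E
```

```text
time_s: 4.58
tcp_pos: [0.5009, -0.0356, 0.0967]
tcp_rot: [3.141, -0.0, 3.141]
force: [-0.6, 0.9, -0.6]
gripper_width: -0.002
time_s: 4.82
tcp_pos: [0.5009, -0.0337, 0.0967]
tcp_rot: [3.141, -0.0, 3.14]
force: [1.0, -0.7, -0.1]
gripper_width: -0.001
```

View pics/sw.png

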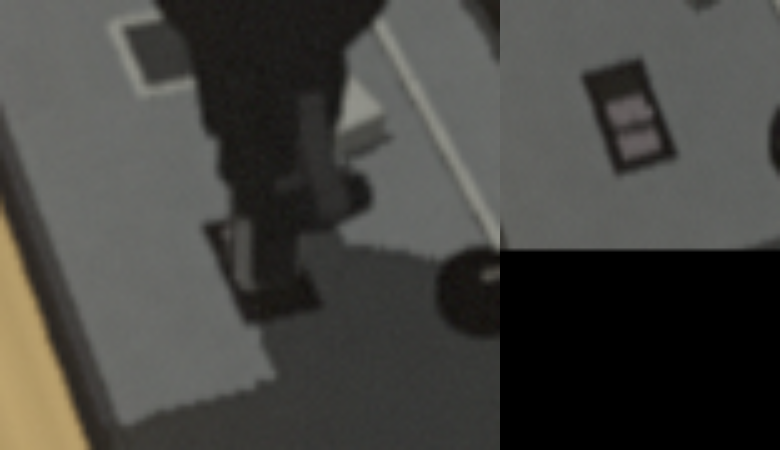

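The lower end of the recess is now empty, so the plate has moved up, and there is no residual force. I lift, check the switch, and go to the tongs.

```bash
python3 -m inch '[[0,0,-1,0,0,0],[0,0,-1,0,0,0],[-0.2,-0.8,-0.5,0,0,0],[-0.2,-0.9,0,0,0,0],[-0.2,-0.95,0,0,0,0],[0,-0.95,0,0,0,0],[0,-0.9,0,0,0,0],[0,0,0,0,0,0]]' -1; python3 - <<'E'
from h import *
d=grab('wrist');a=d['image'][:,:,::-1]; print(r.observe()['tcp_pos'])
b=grab('side')['image'][225:285,290:360,::-1]
c=np.zeros((600,640,3),np.uint8);c[:360]=a[:360];c[360:,:280]=cv2.resize(b,None,fx=4,fy=4)
t=grab('top')['image'][230:260,265:350,::-1];c[360:480,290:630]=cv2.resize(t,None,fx=4,fy=4)
cv2.imwrite('pics/t1.png',c)
print(proj(d,[[.5136,-.3064,.115],[.5136,-.3064,.045]]))
E
```

```text
time_s: 5.88
tcp_pos: [0.534, -0.3101, 0.2464]
tcp_rot: [-3.139, -0.002, 3.131]
force: [0.6, 0.0, 0.4]
gripper_width: 0.998
[ 0.53521104 -0.30699025  0.2463183 ]
[[328.09656996 209.3831504 ]
 [327.13950516 190.08644157]]
```

View pics/t1.png

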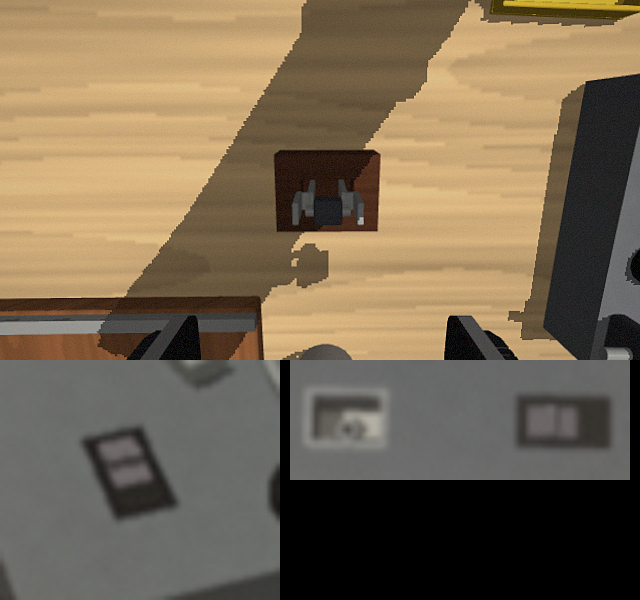

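The switch plate is now at the well end of its recess in both views, so it is off. The tongs' guide block is at (328,209), and the calibrated prediction was (328,209). I descend and grasp.

```bash
python3 -m inch '[[0.36,0,0.4,0,0,0],[0,0,0.8,0,0,0],[0,0,0.8,0,0,0],[0,0,0.45,0,0,0],[0,0,0,0,0,0],[0,0,0,0,0,0]]'
```

```text
time_s: 6.78
tcp_pos: [0.516, -0.3036, 0.1012]
tcp_rot: [-3.141, 0.002, 3.141]
force: [-0.8, -0.5, 0.0]
gripper_width: 1.001
```

```bash
python3 -m inch '[[0,0,0,0,0,0],[0,0,0,0,0,0],[0,0,0,0,0,0],[0,0,0,0,0,0]]' 0.035 30;python3 - <<'E'
from h import *
print(r.observe()['tcp_pos'],r.observe()['tcp_rot'],r.observe()['gripper_width']*85)
E
```

```text
time_s: 7.28
tcp_pos: [0.5152, -0.3048, 0.1004]
tcp_rot: [-3.141, 0.001, 3.14]
force: [-0.0, -1.5, 4.4]
gripper_width: 0.482
[ 0.51522826 -0.30475826  0.10043228] [-3.14063469e+00  1.18338229e-03  3.13959174e+00] 40.96132734678195
```

```bash
python3 -m inch '[[0,0,-0.2,0,0,0],[0,0,-0.5,0,0,0],[0,0,-0.75,0,0,0],[0,0,-0.8,0,0,0],[0,0,0,0,0,0]]'; python3 -m inch '[[0,0.5,0,0,0,0],[0,0.9,0,0,0,0],[0.04,0.9,0,0,0,0],[0.04,0.9,0,0,0,0],[0.04,0.9,0,0,0,0],[0.04,0.9,0,0,0,0],[0.04,0.6,0,0,0,0],[0,0,0,0,0,0],[0,0,0,0,0,0]]';python3 - <<'E'
from h import *
d=grab('wrist','w2.png')
o=r.observe();print(o['tcp_pos'],o['tcp_rot'],o['gripper_width']*85)
E
```

```text
time_s: 7.9
tcp_pos: [0.5162, -0.3054, 0.2396]
tcp_rot: [-3.139, 0.007, 3.14]
force: [-0.9, -0.9, -1.9]
gripper_width: 0.483
time_s: 9.02
tcp_pos: [0.5031, 0.0311, 0.2342]
tcp_rot: [-3.141, -0.001, 3.139]
force: [-0.0, 0.1, -0.6]
gripper_width: 0.484
[0.50323475 0.0304666  0.234392  ] [-3.14088846e+00 -8.11164158e-04  3.13803729e+00] 40.83536946554991
```

View pics/w2.png

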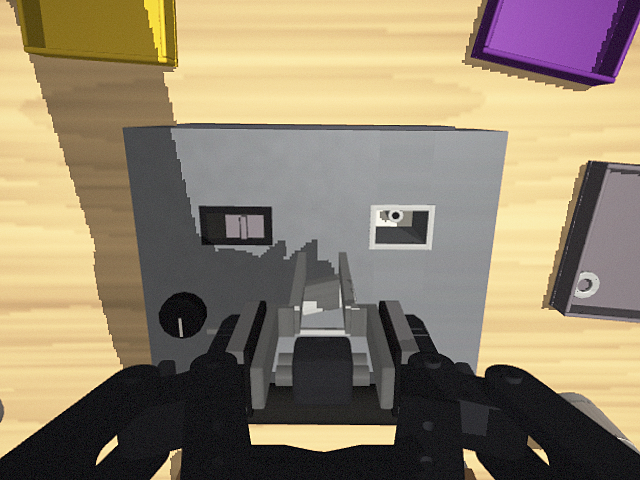

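```bash
python3 - <<'E'
from h import *
d=load('wrist');t=r.observe()['tcp_pos'];g=cv2.cvtColor(d['image'],cv2.COLOR_RGB2HSV)
a=d['image'][190:262,360:445].astype(int)
m=(d['image'].min(2)>165).astype(np.uint8);m[:190]=0;m[262:]=0;m[:,:360]=0;m[:,445:]=0
x,y,w,h=cv2.boundingRect(m);print(x,y,w,h)
W=onz(d,[[x+w/2,y+h/2]],.07)[0];c=onz(d,[[396,215.5]],.038)[0]
L=onz(d,[[298,252],[346,252]],t[2]-.0954);print('well',W,'collar',c,'tips',L,L.mean(0)+[.006,0,0],'tcp',t)
im=cv2.resize(d['image'][195:300,280:440,::-1],None,fx=5,fy=5,interpolation=cv2.INTER_CUBIC);cv2.imwrite('pics/c.png',im)
E
```

```text
369 204 67 46
well [0.50255099 0.08726256 0.07      ] collar [0.50176786 0.08808278 0.038     ] tips [[0.49823708 0.01832523 0.138992  ]
 [0.49828853 0.04410508 0.138992  ]] [0.5042628  0.03121515 0.138992  ] tcp [0.50323475 0.0304666  0.234392  ]
```

View pics/c.png

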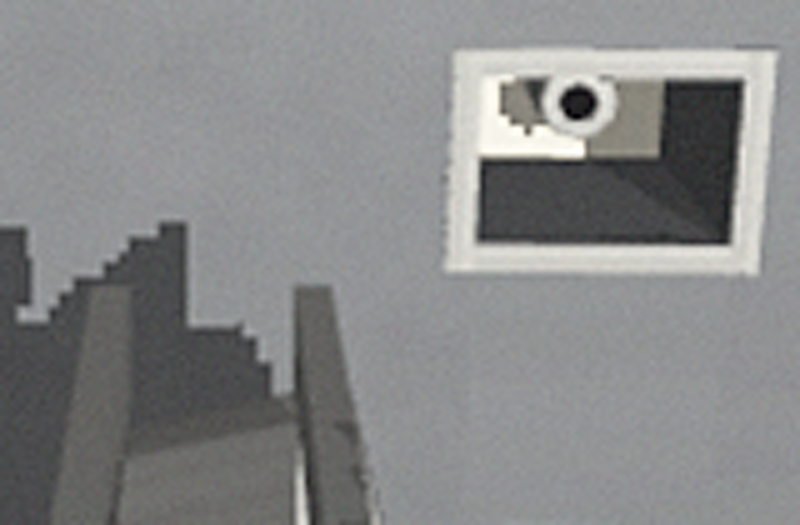

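The collar is at (395.6,215.4), the well mouth at (402,227) and the tips span cols 298–346 at row 252. So the tips need to move −2.5 mm in x and +57 mm in y.

```bash
python3 -m inch '[[0.02,0.47,0,0,0,0.008],[0.02,0.48,0,0,0,0],[0,0,0.45,0,0,0],[0,0,0.45,0,0,0],[0,0,0,0,0,0],[0,0,0,0,0,0]]'; python3 - <<'E'
from h import *
d=grab('wrist','w3.png');o=r.observe();print(o['tcp_pos'],o['tcp_rot'])
t=o['tcp_pos'];print(proj(d,[t+[-.005,y,-.0954] for y in(-.0118,-.0078,.0092,.0132)]))
im=cv2.resize(d['image'][170:300,250:410,::-1],None,fx=4,fy=4,interpolation=cv2.INTER_CUBIC);cv2.imwrite('pics/c3.png',im)
E
```

```text
time_s: 9.82
tcp_pos: [0.502, 0.088, 0.1817]
tcp_rot: [3.142, 0.001, 3.13]
force: [1.0, -0.1, -0.6]
gripper_width: 0.483
[0.50220753 0.08829063 0.18198977] [3.14119307e+00 1.64719321e-03 3.13052134e+00]
[[300.12187195 252.03663944]
 [307.57425243 251.95494577]
 [339.25392242 251.60940775]
 [346.71176126 251.52847228]]
```

View pics/c3.png

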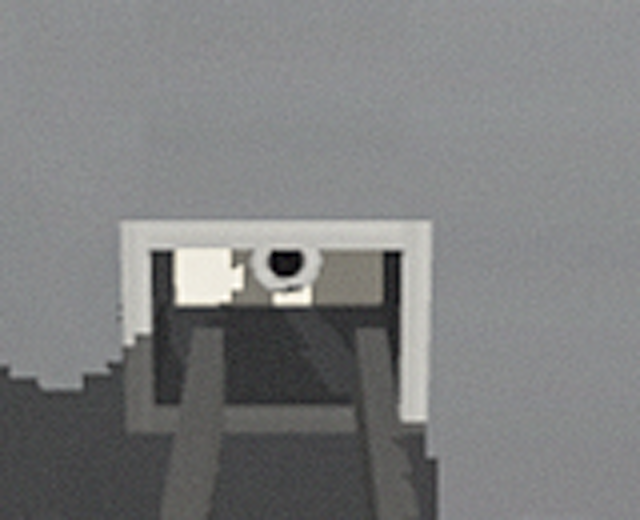

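```bash
python3 - <<'E'
from h import *
d=load('wrist');t=r.observe()['tcp_pos']
print('collar',onz(d,[[321.5,235.5]],.038),'tipc',onz(d,[[321.9,252]],t[2]-.0954)+[.006,0,0],'well',onz(d,[[250+276/4,170+327/4]],.07))
E
```

```text
collar [[0.50197526 0.08783135 0.038     ]] tipc [[0.5033214  0.08817802 0.08658977]] well [[0.50260082 0.08642798 0.07      ]]
```

Tips and collar line up to about 1 mm, so I descend.

```bash
python3 -m inch '[[0.01,0,0.3,0,0,0],[0,0,0.25,0,0,0],[0,0,0,0,0,0]]'; python3 -m inch '[[0,0,0.2,0,0,0],[0,0,0.2,0,0,0],[0,0,0.05,0,0,0],[0,0,0,0,0,0]]'
```

```text
time_s: 10.25
tcp_pos: [0.5003, 0.0886, 0.1471]
tcp_rot: [-3.141, -0.002, 3.132]
force: [-0.4, 0.2, -0.9]
gripper_width: 0.48
time_s: 10.75
tcp_pos: [0.5007, 0.0888, 0.1205]
tcp_rot: [-3.141, -0.001, 3.132]
force: [0.4, -0.2, -0.9]
gripper_width: 0.481
```

```bash
python3 -m inch '[[0,0,0,0,0,0],[0,0,0,0,0,0],[0,0,0,0,0,0],[0,0,0,0,0,0]]' 0.3 35; python3 -m inch '[[0,0,-0.1,0,0,0],[0,0,-0.3,0,0,0],[0,0,-0.6,0,0,0],[0,0,-0.8,0,0,0],[0,0,-0.6,0,0,0],[0,0,0,0,0,0],[0,0,0,0,0,0]]'; python3 - <<'E'
from h import *
d=grab('wrist','w4.png');o=r.observe();print(o['tcp_pos'],o['gripper_width']*85)
a=d['image'][150:330,220:420,::-1]
s=grab('side');p=proj(s,[o['tcp_pos']+[0,0,-.09]])[0].astype(int);print(p)
b=s['image'][p[1]-45:p[1]+45,p[0]-50:p[0]+50,::-1]
cv2.imwrite('pics/g.png',np.hstack([cv2.resize(a,(400,360)),cv2.resize(b,(400,360))]))
E
```

```text
time_s: 11.25
tcp_pos: [0.5012, 0.0889, 0.1212]
tcp_rot: [3.141, 0.001, 3.132]
force: [-0.1, -0.3, 3.4]
gripper_width: 0.379
time_s: 12.12
tcp_pos: [0.5002, 0.0888, 0.2639]
tcp_rot: [-3.141, -0.001, 3.132]
force: [-0.3, 0.2, -1.3]
gripper_width: 0.381
[0.50002316 0.08874976 0.2633894 ] 32.18805816947368
[298 163]
```

View pics/g.png

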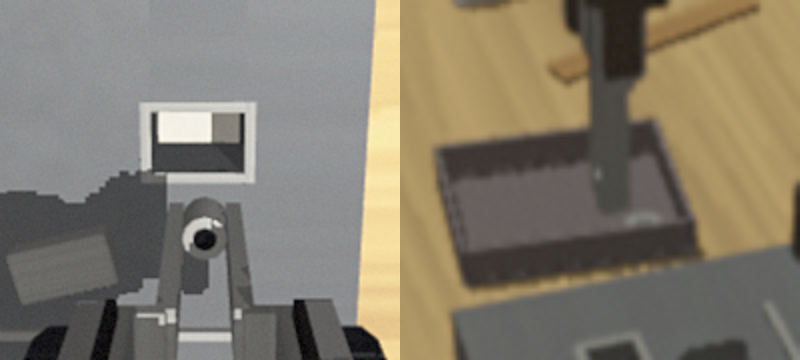

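The wrist view shows the collar held upright between the tips and the well empty. Next is the tray.

```bash
python3 -m inch '[[-0.1,0.5,0,0,0,0],[-0.16,0.8,0,0,0,0],[-0.16,0.8,0,0,0,0],[0,0.8,0,0,0,0],[0,0.45,0,0,0,0],[0,0,0.4,0,0,0],[0,0,0.7,0,0,0],[0,0,0.7,0,0,0],[0,0,0.45,0,0,0],[0,0,0,0,0,0],[0,0,0,0,0,0]]'; python3 - <<'E'
from h import *
d=grab('wrist','w5.png');o=r.observe();print(o['tcp_pos'],o['gripper_width']*85)
a=d['image'][60:420,:,::-1]
s=grab('side');p=proj(s,[o['tcp_pos']+[0,0,-.09]])[0].astype(int);print(p)
b=s['image'][p[1]-30:p[1]+30,p[0]-50:p[0]+50,::-1]
cv2.imwrite('pics/g2.png',np.vstack([cv2.resize(a,(560,315)),np.pad(cv2.resize(b,(475,285)),((0,0),(0,85),(0,0)))]))
E
```

```text
time_s: 13.6
tcp_pos: [0.5283, 0.2897, 0.1304]
tcp_rot: [3.141, 0.0, 3.132]
force: [-0.1, 0.4, -0.4]
gripper_width: 0.384
[0.5286524  0.28991291 0.1309982 ] 32.06342526239353
[285 157]
```

View pics/g2.png

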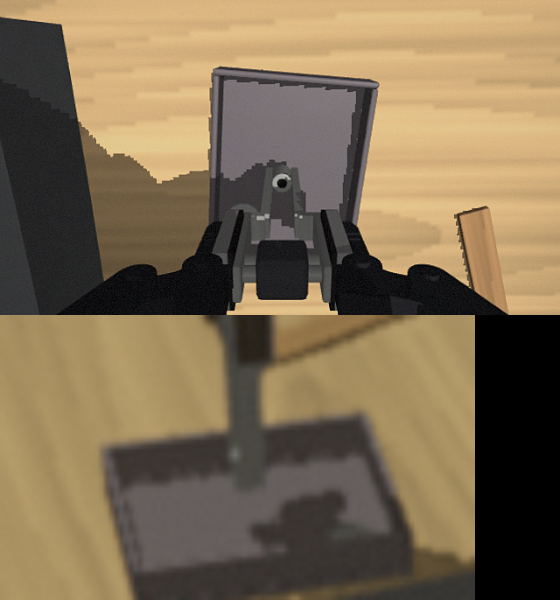

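The collar is still held, and the tips are over the tray floor. I lower by feel.

```bash
python3 -m inch '[[0,0,0.2,0,0,0],[0,0,0.15,0,0,0],[0,0,0,0,0,0],[0,0,0,0,0,0]]'; python3 -m inch '[[0,0,0.04,0,0,0],[0,0,0.03,0,0,0],[0,0,0,0,0,0]]'; python3 -m inch '[[0,0,0.025,0,0,0],[0,0,0,0,0,0],[0,0,0,0,0,0]]'
```

```text
time_s: 14.2
tcp_pos: [0.528, 0.2896, 0.1087]
tcp_rot: [-3.141, -0.0, 3.132]
force: [-0.6, -0.3, -0.6]
gripper_width: 0.381
time_s: 14.58
tcp_pos: [0.5283, 0.2898, 0.1053]
tcp_rot: [3.141, 0.001, 3.132]
force: [-0.9, -0.6, 3.7]
gripper_width: 0.381
time_s: 14.95
tcp_pos: [0.5288, 0.2897, 0.1051]
tcp_rot: [3.14, 0.002, 3.132]
force: [-3.0, -2.5, 13.6]
gripper_width: 0.385
```

```bash
python3 -m inch '[[0,0,-0.025,0,0,0],[0,0,0,0,0,0]]'; python3 -m inch '[[0,0,0,0,0,0],[0,0,0,0,0,0],[0,0,0,0,0,0],[0,0,0,0,0,0]]' 0.035 30;  python3 -m inch '[[0,0,-0.1,0,0,0],[0,0,-0.2,0,0,0],[0,0,-0.3,0,0,0],[0,0,-0.6,0,0,0],[0,0,-0.8,0,0,0],[0,0,-0.6,0,0,0],[0,0,0,0,0,0]]'; python3 - <<'E'
from h import *
d=grab('wrist','w6.png');o=r.observe();print(o['tcp_pos'],o['tcp_rot'],o['gripper_width']*85)
t=o['tcp_pos']
# collar ring: bright blob near expected, in tray
e=proj(d,[[.5285,.2897,.022]])[0];print('exp',e)
g=cv2.cvtColor(d['image'],cv2.COLOR_RGB2GRAY);x,y=e.astype(int)
n=cv2.resize(g[y-20:y+20:1,x-24:x+24],(48,40))
for row in n[::2,::2]: print(' '.join('%3d'%v for v in row))
E
```

```text
time_s: 15.2
tcp_pos: [0.5284, 0.2897, 0.1052]
tcp_rot: [3.141, 0.001, 3.132]
force: [-0.8, -0.9, 5.8]
gripper_width: 0.378
time_s: 15.7
tcp_pos: [0.5279, 0.2896, 0.1043]
tcp_rot: [-3.141, -0.0, 3.132]
force: [-0.2, 0.3, -0.9]
gripper_width: 0.484
time_s: 16.58
tcp_pos: [0.5296, 0.2902, 0.2658]
tcp_rot: [3.137, 0.007, 3.132]
force: [-0.5, -0.5, -1.5]
gripper_width: 0.482
[0.52869832 0.28988948 0.26317908] [3.1391044  0.00355002 3.13168514] 41.35587277290802
exp [319.93093203 201.47668398]
121 120 126 124 125 124 127 129 124 125 122 129 126 125 126 125 126 127 126 129 124 127 123 126
125 126 123 126 124 129 125 127 126 124 125 121 123 121 129 125 126 126 124 125 128 128 125 130
127 122 126 122 125 124 125 123 122 124 124 128 121 132 122 127 124 123 125 125 126 127 126 130
121 121 118 123 123 124 127 125 120 123 125 124 122 125 129 122 127 130 126 125 126 125 128 128
127 123 121 124 126 121 122 125 125 123 123 126 126 126 122 124 124 120 127 127 126 129 126 127
121 120 125 124 124 128 127 123 123 124 125 127 121 119 130 127 125 123 120 119 127 126 121 122
126 122 123 126 122 122 122 12
[... 613 characters left out ...]
 119 125 123 121 123 125 123
122 125 122 122 123 122 120 127 105 107 101 143 170 178 137 118 121 124 121 122 122 124 127 126
124 118 120 120 124 121 122 122 123 118 120 120 115 116 123 121 119 123 124 122 119 118 123 122
124 119 121 121 120 123 125 122 122 123 124 121 119 123 124 122 121 121 122 122 122 120 122 122
117 122 121 125 120 121 122 123 123 123 123 123 122 124 121 120 118 124 122 125 123 122 120 123
120 122 120 117 124 121 123 117 119 123 124 121 125 123 124 119 121 123 118 119 121 121 122 122
117 121 119 124 120 122 118 123 122 120 121 121 120 122 121 121 121 125 122 123 124 118 123 121
124 122 116 123 120 121 124 123 121 125 123 121 122 121 119 119 122 124 122 120 125 128 125 116
```

The collar's ring shows upright at (322,203) on the tray floor, released. Now I return the tongs.

```bash
python3 -m inch '[[0.1,-0.5,0,0,0,-0.008],[0.12,-0.95,0,0,0,0],[0,-0.95,0,0,0,0],[0,-0.95,0,0,0,0],[0,-0.95,0,0,0,0],[0,-0.95,0,0,0,0],[0,-0.95,0,0,0,0],[0,-0.95,0,0,0,0],[0,-0.95,0,0,0,0],[0,-0.95,0,0,0,0],[0,-0.86,0,0,0,0],[0,0,0,0,0,0]]'; python3 -m inch '[[0,0,0,0,0,0],[0,0,0,0,0,0]]'; python3 - <<'E'
from h import *
d=grab('wrist','w7.png');o=r.observe();print(o['tcp_pos'],o['tcp_rot'],o['gripper_width']*85)
a=load('wrist')['image'];im=np.vstack([a[120:420,180:460],]);
s=grab('side');p=proj(s,[o['tcp_pos']+[0,0,-.11]])[0].astype(int)
b=s['image'][p[1]-60:p[1]+90,p[0]-70:p[0]+70]
cv2.imwrite('pics/f.png',np.hstack([cv2.resize(im,None,fx=1.6,fy=1.6),cv2.resize(b,(336,480))[:, :, :]])[:,:,::-1])
hsv=cv2.cvtColor(a,cv2.COLOR_RGB2HSV)
for v in range(236,270,2): print(v,' '.join('%3d'%x for x in hsv[v,286:360:3,1]))
print(proj(d,[o['tcp_pos']+[-.005,y,-.0954] for y in(-.0118,-.0078,.0092,.0132)]))
E
```

```text
time_s: 18.12
tcp_pos: [0.5106, -0.31, 0.2593]
tcp_rot: [-3.14, -0.003, 3.132]
force: [-0.3, 0.5, -1.1]
gripper_width: 0.485
time_s: 18.38
tcp_pos: [0.514, -0.3031, 0.2601]
tcp_rot: [3.14, -0.0, -3.141]
force: [0.8, 0.1, -1.2]
gripper_width: 0.482
[ 0.51401398 -0.30321738  0.26032307] [ 3.14064593e+00 -1.37938112e-04 -3.14086600e+00] 41.02944051788701
236 184 128 155 135 125 139 155 159 159 163 185 149 145 155 175 182 155 152 153 166 171 165 170 162 151
238 191 127 127 148 108 159 177 155 149 147 152 178 151 145 170 175 154 144 166 144 170 155 175 171 158
240 162 144 186 224 191 153 157 169 150 150 164 151 158 162 195 157 174 181 161 143 145 163 146 163 159
242 210 255 145 134 160 130 145 146 165 159 173 166 149 154 143 151 156 151 170 159 154 154 155 156 147
244 123 130 200 166 143 233 150 159 164 161 143 143 176 174 172 156 156 157 147 160 152 158 151 183 175
246 199 177 127 255 166 230 145 158 169 136 144 139 151 137 148 163 150 174 147 133 153 134 146 161 164
248 180 127 124 173 107 240 182 172 185 170 181 156 139 159 172 176 150 184 165 150 167 201 171 159 186
250 115 101 108 10
[... 438 characters left out ...]
101  99  96  98  96  96  96  99  99   4  15  63 100 101  99  98
260 106 103 104 110  23   4   8  97  99 102 100  98 101  99  98 102  99 102  16  11  26 101 100 100  98
262 100 109  98 104  16   7  16 102 105 100 100 103  93  98  99 102 100 103  25  17  13 104 102 100  99
264 106 100 103 102   4   7  14  99  99 103 101  99 101 105 100 100 100 107  37   7  12 107 105  99 100
266 107 100 100 103   4  18  16 100  95  97 104  98 102 104 103 104 104 104  14  11   8  97 102 102 104
268 111 100 103  82  14  18  13 103 100 101 104  99 105 101 101 100 102 103  22   4  11  97 102 103 103
[[299.26910864 251.70102862]
 [306.72292242 251.70280431]
 [338.39434299 251.71206815]
 [345.84686342 251.71465243]]
```

The tips are unmoved in the grip (row 252, cols 299–347, as predicted). I lower the tongs into the slot.

```bash
python3 -m inch '[[-0.02,-0.027,0,0,0,0],[0,0,0.4,0,0,0],[0,0,0.7,0,0,0],[0,0,0.3,0,0,0],[0,0,0,0,0,0],[0,0,0,0,0,0]]'; python3 -m inch '[[0,0,0.3,0,0,0],[0,0,0.4,0,0,0],[0,0,0.3,0,0,0],[0,0,0.15,0,0,0],[0,0,0,0,0,0],[0,0,0,0,0,0]]'
```

```text
time_s: 19.23
tcp_pos: [0.5154, -0.3071, 0.1781]
tcp_rot: [-3.141, 0.002, 3.14]
force: [0.2, -1.1, -1.1]
gripper_width: 0.481
time_s: 19.98
tcp_pos: [0.5151, -0.3069, 0.1083]
tcp_rot: [-3.141, 0.001, 3.14]
force: [0.6, -0.5, -0.7]
gripper_width: 0.483
```

```bash
python3 -m inch '[[0,0.03,0.06,0,0,0],[0,0,0.03,0,0,0],[0,0,0,0,0,0]]'; python3 -m inch '[[0,0,0.025,0,0,0],[0,0,0,0,0,0]]'
```

```text
time_s: 20.35
tcp_pos: [0.5146, -0.3046, 0.102]
tcp_rot: [3.141, -0.0, 3.14]
force: [0.1, -0.4, -0.6]
gripper_width: 0.483
time_s: 20.6
tcp_pos: [0.5147, -0.3048, 0.1006]
tcp_rot: [-3.142, -0.0, 3.14]
force: [0.1, -0.5, -0.9]
gripper_width: 0.482
```

```bash
python3 -m inch '[[0,0,0.02,0,0,0],[0,0,0,0,0,0]]'; python3 -m inch '[[0,0,0.02,0,0,0],[0,0,0,0,0,0]]'
```

```text
time_s: 20.85
tcp_pos: [0.5152, -0.3049, 0.1002]
tcp_rot: [-3.141, 0.001, 3.14]
force: [0.5, 0.6, 5.0]
gripper_width: 0.485
time_s: 21.1
tcp_pos: [0.5155, -0.3049, 0.0992]
tcp_rot: [-3.141, 0.002, 3.14]
force: [-0.5, 1.1, 5.7]
gripper_width: 0.482
```

Contact with the slot floor. I open slowly and withdraw.

```bash
python3 -m inch '[[0,0,0,0,0,0],[0,0,0,0,0,0],[0,0,0,0,0,0]]' -0.15; python3 -m inch '[[0,0,0,0,0,0],[0,0,0,0,0,0],[0,0,0,0,0,0],[0,0,0,0,0,0]]' -1; python3 -m inch '[[0,0,-0.3,0,0,0],[0,0,-0.6,0,0,0],[0,0,-0.9,0,0,0],[0,0,-0.9,0,0,0],[0,0,0,0,0,0],[0,0,0,0,0,0]]'; python3 - <<'E'
from h import *
w=grab('wrist')['image'];s=grab('side')['image'];t=grab('top')['image']
c=np.zeros((600,800,3),np.uint8)
c[:480,:640][:270]=0
c[:270,:360]=cv2.resize(w,(360,270)); c[:270,370:740]=cv2.resize(s,(370,270))
c[280:520,:480]=cv2.resize(t[170:290,150:390],(480,240)); c[280:520,490:790]=cv2.resize(s[350:450,330:455],(300,240))
cv2.imwrite('pics/end.png',c[:,:,::-1]);print(r.observe()['force'],r.observe()['tcp_pos'])
E
```

```text
time_s: 21.48
tcp_pos: [0.5145, -0.3047, 0.098]
tcp_rot: [3.142, -0.001, 3.14]
force: [-1.1, -0.4, 0.6]
gripper_width: 0.574
time_s: 21.98
tcp_pos: [0.5147, -0.3047, 0.0982]
tcp_rot: [-3.142, -0.0, 3.14]
force: [-0.6, -0.6, 0.3]
gripper_width: 0.998
time_s: 22.72
tcp_pos: [0.5146, -0.3047, 0.2608]
tcp_rot: [-3.141, 0.001, 3.14]
force: [-0.0, 0.3, -0.6]
gripper_width: 1.003
[-0.96511949 -0.27921356  0.74508108] [ 0.51416041 -0.30426179  0.2590313 ]
```

View pics/end.png

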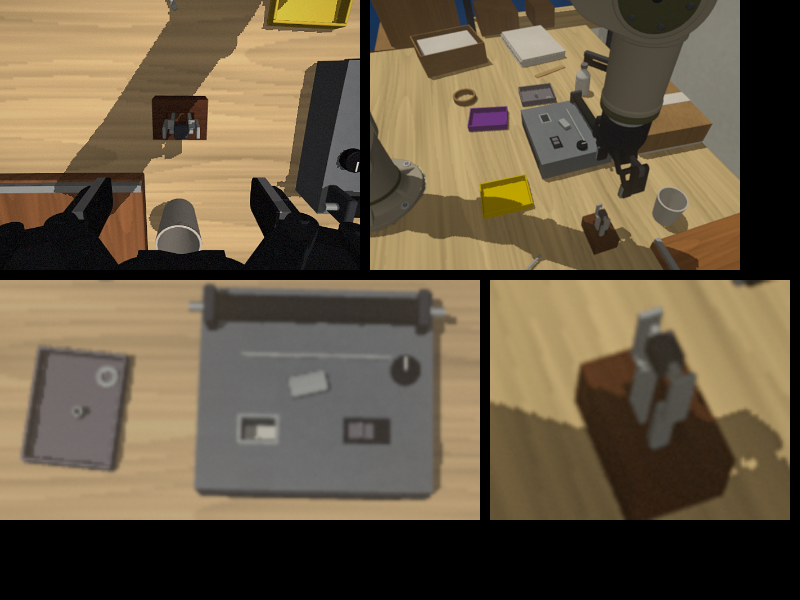

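The final pictures show the tongs upright in the stand, the collar standing in the grey tray at crop (80,411) with the well empty, and the switch plate at the well end. The gauge and cup haven't moved.

```bash
python3 -c "
from workcell import job; print(job.job_done())"
```

```text
the job is handed in; nothing more can be done
None
```

The job is done and handed in at about 23 s on the robot's clock, against the 67 s limit.

- **Switch:** I pushed it across with the shut fingers. In the top and side views its plate sits at the well end of the recess, which is off.
- **Collar:** I lifted it out of the well with the tongs and lowered it until it touched the tray floor. I then released it. The last wrist and top views show it standing upright in the grey tray.
- **Tongs:** They are back upright in the stand slot, set down on contact and released. The gripper is withdrawn and touching nothing.
- **Bystanders:** The gauge block, glue bottle and cup look unmoved in the last pictures. I judged that by eye and did not measure them.

**Two readings off plan:**
- While gripping the collar, the gripper showed 32 mm over the grip faces, not the expected 36 mm. The pictures showed the collar held upright all the same.
- On the tray floor the contact force briefly reached about 14 N before I backed off, well under the 40 N limit.

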